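# Open the push-and-turn safety cap of the cleaner bottle

## Robot

A 7-joint arm with a two-finger parallel gripper is mounted at the origin on the work surface. World frame = base frame: x ahead of the robot, y to its left, z up, the work surface at z = 0. Lengths are in m, angles in rad, forces in N, time in s.
With the tool pointing down it reaches from about 0.35 to 0.9 m from the base axis. Payload 19.9 kg.
Tool frame: the origin (TCP) lies on the centre line of the jaws, within the pads' length; the fingertips stand 25 mm ahead of it and the grasp point (between the pads) lies 6 mm ahead of it (env.tip_extent is the distance from the TCP to the fingertips, in m); z points along the fingers, y is the line along which they close (so a half turn about z gives the same grasp; the last joint's range is limited). The gripper opens to 85 mm and grips with 20 to 120 N. Pads are 22 mm wide; open, the fingers measure 114 mm over their backs; the gripper's body (76 mm by 85 mm) begins 54 mm behind the grasp point. The pads swing forward as they close: fully open they stand 13 mm farther back than shut.
Start: joints at [-1.25, 0.417, -0.01, 1.614, 0.005, 1.111, -0.053], TCP at [0.221, 0.585, 0.256] pointing down, gripper open.
Joint ranges: [-2.81, 2.81], [-0.39, 2.02], [-1.27, 1.25], [0.06, 2.57], [-1.19, 4.33], [0.19, 2], [-2.82, 2.82]. Speed limits (rad/s): [1.89, 1.89, 2.39, 2.39, 3.01, 3.01, 3.01].

## Interface

Orientations are given as a rotation vector (axis times angle).
In Python, from bench import env gives the robot as it stands. Calls block until the motion is done:
- env.move_pose(position, orientation): joint-space move of the TCP to a pose.
- env.movel(position, orientation=None, speed=0.15, until_force=None): straight line of the TCP; orientation=None keeps the orientation; speed is the mean speed in m/s. With until_force (N) it stops when the force on the tool has changed by that much, and returns True; else False.
- env.set_joints(angles): joint-space move.
- env.open() and env.grab(): open the fingers fully, or close them until they stop; the grip force is fixed at half the most.
- env.pause(seconds).
- env.solve_ik(position, orientation): joint angles nearest the present ones, or None.
- env.read_camera(name): name is "side" or "top"; returns the picture (400x640x3 uint8, red, green, blue); there is no depth.
- env.get_calibration(name): a dict with "fovy" (degrees; the focal length in pixels is half the picture's height over the tangent of half this angle, whatever the lens; pixels are square), "cx", "cy" (the principal point, pixels), "rvec" (rotation vector, rad) and "tvec" (3), from world to camera coordinates, as OpenCV has them. Camera axes: x right, y down, z forward; pixel columns grow to the right and rows downward; lengths in m; the calibration is good to about 2 mm. A picture is of the moment at which its call begins. get_calibration takes no time and is no camera call.
A pose or a line that the arm cannot do raises env.MotionError and nothing moves.
- env.sign_off(): hands the job in; it is judged then, once.
Readings, each from a call of its own:
- env.current_time_s(): time.
- env.current_q(): joint angles.
- env.current_joint_velocities(): joint speeds.
- env.current_tau(): joint torques, N m.
- env.current_position(): TCP position.
- env.current_ee_rot(): TCP orientation.
- env.current_ft_force(): force on the tool from outside, world axes, zero at the start.
- env.current_ft_torque(): the same for the moment, N m.
- env.current_grip_width(): finger opening in m.
- env.current_grip_force(): force on a finger pad.
Only numpy, scipy, OpenCV 4.12 (cv2) and the standard library are available. Lean on these libraries where they do the work, as an engineer would, in place of code of your own. Each camera call takes 0.05 s, during which the arm holds its last target. There are 200 camera calls.

## Task

Open the cleaner bottle that has the red safety cap: press the cap down, keep it pressed while you twist it anticlockwise until it comes free, then lift it straight up off the bottle. Finish still holding the cap in the gripper, level and still, straight above the open mouth and about 8 cm higher than where it sat. Leave the bottle with the blue cap alone and do not shift the other things on the counter.

Things in the scene. Friction and masses are not known exactly. Their poses are not given: they have to be found in the camera images.
- cap_center (a point): Centre, half-way up, of the red push-and-turn safety cap: round, ribbed, 54 mm across, 34 mm tall, z up, 45 g, locked on the neck of the red-banded bottle. Its top is 17 mm above this point, its lower edge 17 mm below, with 25 mm of free neck below that. Grasp its sides from above at any yaw, level with this point or up to 9 mm higher. x axis: along the white ridge on top
- cap_top (a point): Centre of the red cap's top. A spring inside holds the cap up in its lock: press it down 6 to 9 mm (it bottoms at 9; 5 N to start, 10 N at the bottom) and keep it down while turning it anticlockwise seen from above. At 35 to 85 degrees of turn (aim for 60; a stop at about 88) it is free, the spring lifts it a little and it pulls straight up. A pull or twist without pressing does nothing
- mouth (a point): Centre of the open mouth (rim) of the red-banded white bottle, 90 mm across and 155 mm tall without cap, in a grey holder 116 mm across screwed to the counter: it cannot move or turn. z up; x axis towards the red mark on its shoulder, with which the cap's ridge lines up when locked. With the cap locked on, the cap's centre is 8 mm above this point
- blue_cap_center (a point): Centre of the blue cap of the other bottle, a lookalike of the same size, also screwed down; it stays shut and is to be left alone
- soap: Green soap dispenser with a black pump, 62 mm across, 163 mm tall, loose; origin at the centre of its underside, z up
- tub: Clear tub of detergent tablets with a pink lid, 106 x 106 x 95 mm, loose; origin at the centre of its underside, z up
- canister: White canister with a pink band, 100 mm across, 190 mm tall, loose; origin at the centre of its underside, z up
- carton: Blue carton, 60 x 130 x 200 mm, loose; origin at the centre of its underside, z up
- dosing_cup: Small blue dosing cup, 56 mm across at the rim, 45 mm tall, loose; origin at the centre of its underside, z up
- brush: Pink hand brush lying flat, its length along its x axis, loose
Things that resemble listed ones, but are neither listed nor needed, are in the scene too. Of the things like the part that bears cap_center, leave any that is turquoise; of the rest the smaller one is meant.

How it is judged:
By the outcome, as a careful person would: the job done as asked, in the order asked, and still so for the second after the job is handed in, while the arm keeps its last pose, push and grip.
It also fails if it takes over 35 s, if anything falls off the work surface, if the arm or the gripper's body presses on something with over 40 N, if the wrist force passes 120 N, or if a joint passes its speed limit or range.

## Working session

There is one attempt and no reset: what is moved stays moved. The work goes in short steps, each a Python script; the robot and the scene stay as the last script left them, time stands still between calls to the robot, and variables do not carry over. Pictures are saved under pics/ and viewed, at most 10 in all, crops included, and the job is handed in when it is done.

```bash
mkdir -p pics; ls
python3 - <<'E'
from bench import env
import cv2
for n in("top","side"):
    im=env.read_camera(n); cv2.imwrite(f"pics/{n}0.png",im[:,:,::-1]); print(env.get_calibration(n))
print(env.current_position(),env.current_ee_rot(),env.current_time_s(),env.tip_extent)
E
```

```text
pics
{'fovy': 43.941627273208525, 'cx': 328.60898056513105, 'cy': 207.45795179625134, 'rvec': array([ 2.14335139, -2.10824433,  0.22808074]), 'tvec': array([-0.0104938 ,  0.5814092 ,  1.32927506])}
{'fovy': 44.54445420738257, 'cx': 320.4654851652575, 'cy': 204.70005919113572, 'rvec': array([ 0.89101545,  2.36741432, -1.2800107 ]), 'tvec': array([ 0.40712984, -0.11409195,  2.05738082])}
[0.2211545  0.58425722 0.25570915] [-5.65278418e-01 -3.09016928e+00  1.74295990e-03] 0.1 0.025
```

View pics/top0.png

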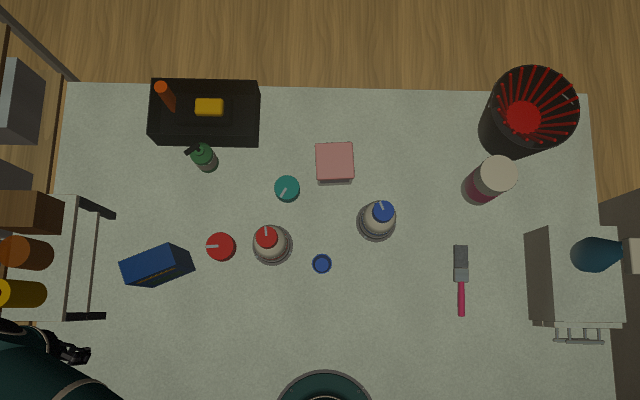

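View pics/side0.png

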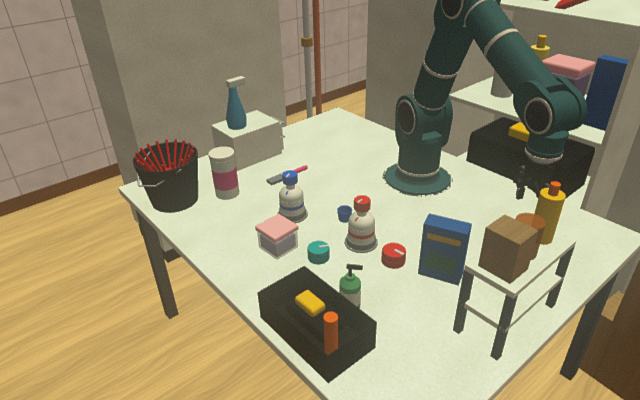

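Candidates in the top view: red cap on the banded bottle (267,237); a loose red lid on the counter, larger (221,246); a turquoise lid (287,188); the blue cap (382,211). My choice is (267,237), which is (362,203) in the side view.

```bash
cat > h.py <<'E'
import numpy as np, cv2
from bench import env
from scipy.spatial.transform import Rotation as R
def cam(n):
    c=env.get_calibration(n); f=200/np.tan(np.radians(c['fovy'])/2)
    K=np.array([[f,0,c['cx']],[0,f,c['cy']],[0,0,1]]); M=cv2.Rodrigues(c['rvec'])[0]; return K,M,c['tvec']
def ray(n,p):
    K,M,t=cam(n); d=M.T@np.linalg.inv(K)@[*p,1]; return -M.T@t,d/np.linalg.norm(d)
def plane(n,p,z):
    o,d=ray(n,p); return o+d*(z-o[2])/d[2]
def proj(n,X):
    K,M,t=cam(n); q=K@(M@X+t); return q[:2]/q[2]
def tri(a,b):
    (o,d),(p,e)=ray("top",a),ray("side",b)
    s=np.linalg.lstsq(np.c_[d,-e],p-o,rcond=None)[0]; A,B=o+s[0]*d,p+s[1]*e
    return (A+B)/2,np.linalg.norm(A-B)
def red(im,box):
    x,y,X,Y=box; h=cv2.cvtColor(im,cv2.COLOR_RGB2HSV); m=((h[...,0]<8)|(h[...,0]>172))&(h[...,1]>140)&(h[...,2]>70)
    k=np.zeros_like(m);k[y:Y,x:X]=m[y:Y,x:X]; return k.astype(np.uint8)
E
python3 - <<'E'
from h import *
ims={n:cv2.imread(f"pics/{n}0.png")[:,:,::-1].copy() for n in("top","side")}
C={}
for n,b in(("top",(250,215,295,270)),("side",(345,190,385,255)),("top",(200,228,240,265)),("side",(375,238,415,270))):
    k=red(ims[n],b); N,l,s,c=cv2.connectedComponentsWithStats(k)
    i=1+np.argmax(s[1:,4]) ; print(n,s[1:].tolist())
    hull=cv2.convexHull(cv2.findContours((l==i).astype(np.uint8),0,2)[0][0]); m=cv2.moments(hull)
    q=(m['m10']/m['m00'],m['m01']/m['m00']); C.setdefault(n,[]).append(q); print(q,cv2.contourArea(hull))
for a,b in zip(C['top'],C['side']): print(tri(a,b))
for n in("top","side"): print(n,ray(n,(320,200)))
a=cv2.resize(ims['top'][200:290,195:305],None,fx=5,fy=5,interpolation=2)
b=cv2.resize(ims['side'][185:265,340:420],None,fx=5,fy=5,interpolation=2)
o=np.zeros((450,800,3),np.uint8);o[:450,:550]=a; b=cv2.resize(b,(250,250));o[:250,550:]=b
cv2.imwrite("pics/crop.png",o[:,:,::-1])
E
```

```text
top [[256, 226, 22, 23, 336], [286, 247, 1, 1, 1], [283, 253, 1, 1, 1], [281, 255, 1, 1, 1], [278, 257, 1, 1, 1], [272, 259, 1, 1, 1]]
(266.2027737924438, 236.76901004304162) 348.5
side [[354, 196, 16, 8, 87], [368, 206, 1, 1, 1], [355, 218, 2, 3, 3], [383, 246, 2, 8, 14]]
(361.82751937984494, 199.5329457364341) 86.0
top [[206, 232, 29, 29, 574]]
(220.0529872938632, 245.99918896999188) 616.5
side [[383, 243, 23, 15, 238], [383, 258, 1, 1, 1], [397, 262, 1, 1, 1]]
(393.92133333333334, 250.098) 250.0
(array([0.48093541, 0.1554685 , 0.17727511]), np.float64(0.0038874538144247693))
(array([0.47066137, 0.29711075, 0.04378659]), np.float64(0.002531217168865965))
top (array([0.3106207 , 0.02083355, 1.41710963]), array([ 0.20979479,  0.00196472, -0.97774347]))
side (array([1.44142648, 1.10251521, 1.05751474]), array([-0.53213921, -0.64615761, -0.54709067]))
```

View pics/crop.png

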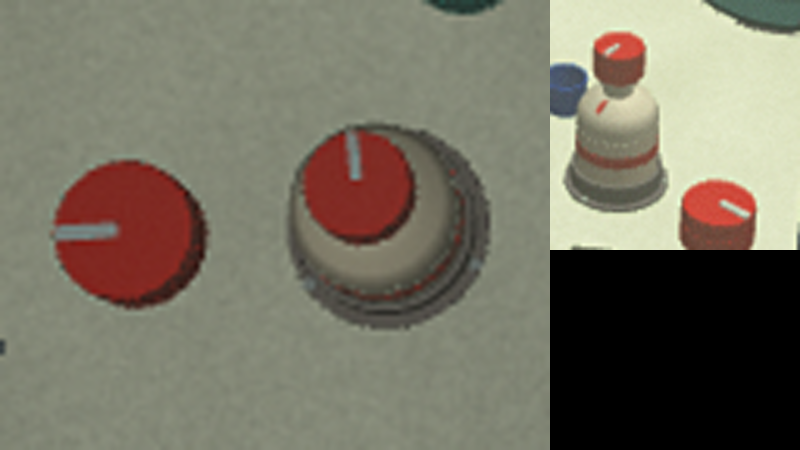

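The crop shows the chosen cap on the red-banded bottle at top (266,237), with its ridge pointing up in the picture. The loose lid at (221,246) is wider. The side mask missed the cap's wall, so I'll refine it.

```bash
cat > m.py <<'E'
from h import *
def hullc(im,b,f):
    x,y,X,Y=b; s=cv2.resize(im[y:Y,x:X],None,fx=4,fy=4,interpolation=cv2.INTER_CUBIC).astype(int)
    m=f(s).astype(np.uint8); N,l,st,c=cv2.connectedComponentsWithStats(m); i=1+np.argmax(st[1:,4])
    h=cv2.convexHull(cv2.findContours((l==i).astype(np.uint8),0,2)[0][0]); M=cv2.moments(h)
    q=np.array([M['m10'],M['m01']])/M['m00']; return (q-1.5)/4+[x,y], cv2.boundingRect(h)[2:]
isred=lambda s:(s[...,0]>1.7*s[...,1])&(s[...,0]>1.5*s[...,2])&(s[...,0]>45)
E
python3 - <<'E'
from m import *
ims={n:cv2.imread(f"pics/{n}0.png")[:,:,::-1].copy() for n in("top","side")}
a,wa=hullc(ims['top'],(250,218,285,252),isred); b,wb=hullc(ims['side'],(345,190,378,214),isred)
print(a,wa,b,wb,tri(a,b))
X=tri(a,b)[0]
top=lambda s:isred(s)&(s[...,0]>105)
print(ims['top'][232:248,267],ims['side'][194:214,362])
# planes: ray positions at several heights, both views
for z in(.163,.168,.173):print(z,plane('top',a,z),plane('side',b,z))
# residual against other things: other caps/holder/band for calibration sanity
isblue=lambda s:(s[...,2]>1.5*s[...,0])&(s[...,2]>60)
p,_=hullc(ims['top'],(365,195,400,225),isblue);q,_=hullc(ims['side'],(278,165,303,187),isblue);print('blue',p,q,tri(p,q))
# ridge in top view
x,y,X2,Y2=250,218,285,252
s=ims['top'][y:Y2,x:X2].astype(int); w=(abs(s[...,0]-s[...,1])<30)&(s[...,2]>120)
for yy,xx in np.argwhere(w): print(xx+x,yy+y,end=' ; ')
E
```

```text
[266.28615611 236.79128782] (88, 91) [361.90948519 199.63259285] (63, 36) (array([0.48080452, 0.15544858, 0.17682652]), np.float64(0.003489322045884655))
[[128  55  50]
 [110  59  52]
 [125  66  60]
 [127  69  63]
 [129  40  31]
 [130  43  36]
 [129  45  38]
 [130  45  38]
 [129  43  36]
 [129  43  37]
 [130  44  36]
 [130  43  37]
 [131  44  38]
 [131  44  37]
 [134  45  39]
 [ 79  37  31]] [[225 239 201]
 [214 142 117]
 [209  79  62]
 [207  74  59]
 [207  81  64]
 [196 119 106]
 [201  91  74]
 [210  77  64]
 [214  79  68]
 [201  78  62]
 [135  76  62]
 [108  79  58]
 [111  79  67]
 [113  76  64]
 [111  79  63]
 [109  74  61]
 [112  77  62]
 [112  75  60]
 [115  88  73]
 [119 116  97]]
0.163 [0.48147107 0.15821355 0.163     ] [0.4669244  0.13927624 0.163     ]
0.168 [0.48078991 0.15766583 0.168     ] [0.4723715  0.14466038 0.168     ]
0.173 [0.48010875 0.15711812 0.173     ] [0.4778186  0.15004452 0.173     ]
blue [382.95221523 210.59544393] [289.29910765 174.10185027] (array([ 0.55416929, -0.1397676 ,  0.17662152]), np.float64(0.005392085261067123))
265 218 ; 266 218 ; 267 218 ; 26
[... 257 characters left out ...]
 257 221 ; 260 221 ; 269 221 ; 279 221 ; 280 221 ; 284 221 ; 252 222 ; 260 222 ; 261 222 ; 269 222 ; 270 222 ; 276 222 ; 277 222 ; 278 222 ; 279 222 ; 252 223 ; 253 223 ; 269 223 ; 270 223 ; 271 223 ; 279 223 ; 283 223 ; 284 223 ; 263 224 ; 266 224 ; 267 224 ; 276 224 ; 277 224 ; 279 224 ; 283 224 ; 284 224 ; 259 225 ; 260 225 ; 278 225 ; 279 225 ; 259 226 ; 260 226 ; 282 226 ; 283 226 ; 284 226 ; 259 227 ; 265 227 ; 283 227 ; 284 227 ; 258 228 ; 265 228 ; 255 229 ; 265 229 ; 265 230 ; 255 231 ; 265 231 ; 266 231 ; 254 232 ; 265 232 ; 266 232 ; 265 233 ; 266 233 ; 265 234 ; 266 234 ; 253 235 ; 265 235 ; 266 235 ; 252 236 ; 252 237 ; 252 238 ; 252 239 ; 251 240 ; 251 248 ; 251 251 ; 252 251 ;
```

Run:
```python
from m import *
ims={n:cv2.imread(f"pics/{n}0.png")[:,:,::-1].copy() for n in("top","side")}
tp=lambda s:isred(s)&(s[...,0]>104)
a,w=hullc(ims['top'],(250,218,285,252),tp); b,wb=hullc(ims['side'],(345,190,378,214),lambda s:isred(s)&(s[...,0]>150))
print(a,w,plane('top',a,.18),b,wb,plane('side',b,.18),tri(a,b))
P=plane('top',a,.18); print('pred side',proj('side',P), 'pred mouth-less base centre top',proj('top',np.array([P[0],P[1],0])))
print('ridge dir',plane('top',(265,228),.18)-plane('top',(266,235),.18))
q=env.current_q()
for yaw in np.radians(np.arange(-180,180,30)):
    Ro=R.from_euler('z',yaw)*R.from_euler('x',np.pi)
    s=env.solve_ik([P[0],P[1],.174],Ro.as_rotvec()); print(round(np.degrees(yaw)),None if s is None else np.round(s,2))
```

```text
[265.84595169 236.27599676] (85, 83) [0.48043861 0.15750446 0.18      ] [361.92385143 199.45072593] (63, 35) [0.48464588 0.15683691 0.18      ] (array([0.48183493, 0.15645208, 0.17848042]), np.float64(0.003405255602649164))
pred side [362.98447525 199.05712617] pred mouth-less base centre top [272.45733645 244.94795656]
ridge dir [0.01772069 0.00320921 0.        ]
-180 [-0.57  0.31  0.22  1.99 -0.09  0.85  1.28]
-150 [-0.48  0.31  0.12  1.99 -0.05  0.85  1.76]
-120 [-0.41  0.31  0.04  1.99 -0.01  0.85  2.25]
-90 [-0.33  0.31 -0.06  1.98  0.02  0.85  2.74]
-60 [-1.22  0.53  1.09  2.01 -0.58  0.95 -2.45]
-30 [-1.22  0.53  1.09  2.01 -0.58  0.95 -1.93]
0 [-0.92  0.37  0.66  2.   -0.29  0.87 -1.68]
30 [-0.85  0.35  0.57  2.   -0.24  0.86 -1.2 ]
60 [-0.83  0.34  0.54  2.   -0.23  0.86 -0.69]
90 [-0.78  0.33  0.48  2.   -0.2   0.85 -0.19]
120 [-0.71  0.33  0.39  2.   -0.16  0.85  0.3 ]
150 [-0.64  0.32  0.31  1.99 -0.13  0.85  0.79]
```

```bash
cat >> m.py <<'E'
ori=lambda deg:(R.from_euler('z',deg,degrees=True)*R.from_euler('x',np.pi)).as_rotvec()
def st(t=''): print(t,round(env.current_time_s(),2),'p',np.round(env.current_position(),4),'F',np.round(env.current_ft_force(),1),'T',np.round(env.current_ft_torque(),2),'w',round(env.current_grip_width(),4),'g',np.round(env.current_grip_force(),1))
E
python3 - <<'E'
from m import *
p=env.current_position(); env.movel([p[0],p[1],.33],speed=.15); st()
c=np.array([.481,.157,0])
env.move_pose(c+[0,0,.27],ori(60)); st()
print(env.movel(c+[0,0,.205],speed=.1), env.movel(c+[0,0,.175],speed=.05,until_force=6)); st()
im=[env.read_camera(n) for n in("top","side")]
o=np.hstack([cv2.resize(im[0][185:285,215:315],(400,400),interpolation=2),cv2.resize(im[1][140:240,310:410],(400,400),interpolation=2)])
cv2.imwrite("pics/pre.png",o[:,:,::-1])
E
```

```text
0.74 p [0.221  0.5839 0.329 ] F [-0.   0.5 -0.8] T [-0.05 -0.03 -0.02] w 0.0851 g 0.0
 2.57 p [0.4809 0.1581 0.27  ] F [-0.  -0.4  0.2] T [-0.02 -0.03  0.04] w 0.0855 g 0.0
False False
 4.12 p [0.4811 0.157  0.1751] F [ 0.3 -0.8  0.9] T [-0.02 -0.   -0.05] w 0.0852 g 0.0
```

View pics/pre.png

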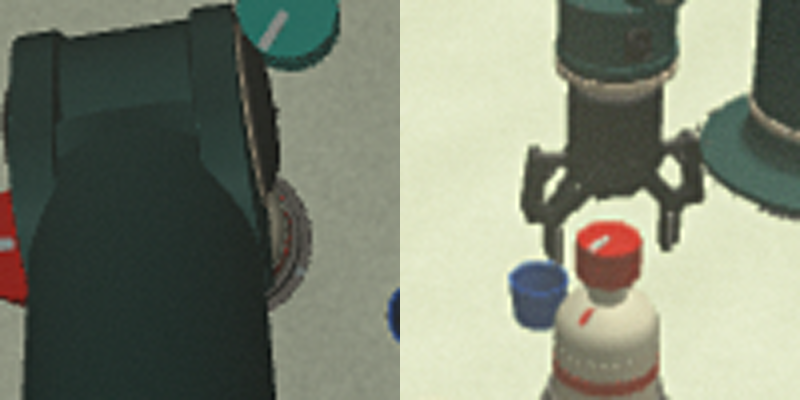

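The side crop shows the jaws straddling the red cap, roughly centred, with the cap between the fingertips at crop (608,255). Next is the grab, then the force check.

Run:
```python
from m import *
env.grab(); st('grab'); env.pause(.2); st()
```

```text
grab 4.62 p [0.4817 0.1569 0.1755] F [ 4.4 -2.5  5.4] T [-0.5  -0.81  0.11] w 0.0524 g 61.8
 4.83 p [0.4816 0.1569 0.1754] F [ 4.2 -3.3  5.5] T [-0.6  -0.91  0.02] w 0.0522 g 61.9
```

Run:
```python
from m import *
env.movel([.482,.1565,.170],speed=.03); st()
for z in (.168,.1665):
    env.movel([.482,.1565,z],speed=.03); env.pause(.15); st(z)
```

```text
5.14 p [0.482  0.1568 0.1701] F [-0.6  0.1  7.3] T [0.04 0.15 0.01] w 0.0523 g 62.2
0.168 5.54 p [0.482  0.1568 0.1683] F [-1.7 -1.   8.2] T [ 0.03  0.24 -0.05] w 0.0525 g 62.3
0.1665 5.94 p [0.4821 0.1568 0.1674] F [-6.4 -1.4 23.8] T [-0.33  1.46 -0.05] w 0.0523 g 64.0
```

Run:
```python
from m import *
env.movel([.482,.157,.1678],speed=.03); st()
for a in (75,90,105,120):
    env.move_pose([.482,.157,.1678],ori(a)); st(a)
    if abs(env.current_ft_force()[2])>45: break
print(R.from_rotvec(env.current_ee_rot()).as_euler('zyx',degrees=True))
```

```text
6.19 p [0.482  0.1568 0.1682] F [-1.1 -2.9  9.9] T [-0.6   0.32  0.02] w 0.0522 g 62.5
75 6.54 p [0.4822 0.1573 0.1682] F [ 0.  -0.3  9.6] T [0.09 0.14 0.08] w 0.0522 g 62.4
90 6.89 p [0.4822 0.1574 0.1682] F [-0.3  1.2  9.6] T [0.12 0.08 0.05] w 0.0523 g 62.4
105 7.24 p [0.4822 0.1574 0.1682] F [0.2 0.8 9.4] T [0.16 0.12 0.01] w 0.0524 g 62.3
120 7.59 p [0.4822 0.1574 0.1682] F [0.5 0.4 9.4] T [0.1  0.17 0.04] w 0.0525 g 62.3
[-1.20054833e+02  2.50572799e-02 -1.79948894e+02]
```

Run:
```python
from m import *
print(env.movel([.482,.157,.185],speed=.03,until_force=25)); st()
if abs(env.current_ft_force()[2])<12:
    env.movel([.482,.157,.2565],speed=.06); env.pause(.3); st()
im=[env.read_camera(n) for n in("top","side")]
o=np.hstack([cv2.resize(im[0][185:285,215:315],(400,400),interpolation=2),cv2.resize(im[1][140:240,310:410],(400,400),interpolation=2)])
cv2.imwrite("pics/lift.png",o[:,:,::-1])
```

```text
False
 8.32 p [0.4817 0.1569 0.1847] F [-0.5 -0.2 -1.2] T [ 0.   -0.02 -0.01] w 0.0524 g 62.6
 9.96 p [0.482  0.157  0.2564] F [ 0.3  0.2 -1.3] T [ 0.01  0.02 -0.01] w 0.0523 g 62.6
```

View pics/lift.png

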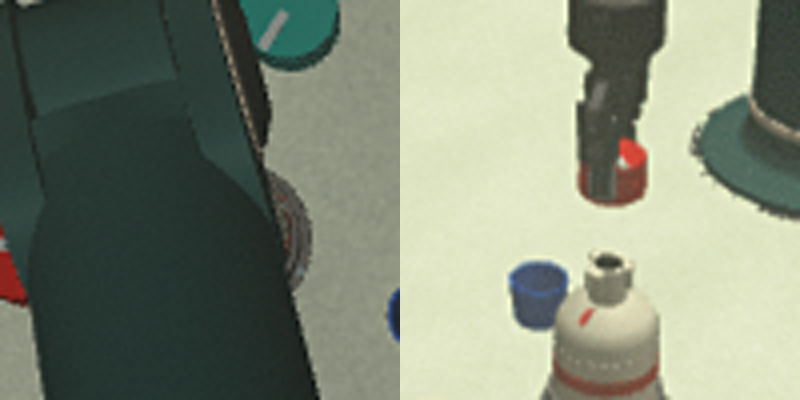

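The cap is free and level in the jaws at crop (612,175). It sits straight above the open mouth at (610,260), and nothing else has moved.

```bash
python3 -c "
from m import *
st(); print(abs(env.current_joint_velocities()).max()); print(env.sign_off())"
```

```text
10.06 p [0.482  0.157  0.2564] F [ 0.6  0.4 -0.2] T [-0.03  0.02 -0.01] w 0.0526 g 62.6
0.0015803645224165396
the job is handed in; nothing more can be done
None
```

I pressed the red safety cap down, twisted it free and lifted it off; the gripper now holds it level and still, about 8 cm above where it sat over the open mouth, and the job was handed in at about 10 s.

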